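# Pop the label printer's lid by its thumb pad

## Robot

A 6-joint arm with a two-finger parallel gripper is mounted at the origin on the work surface. World frame = base frame: x ahead of the robot, y to its left, z up, the work surface at z = 0. Lengths are in m, angles in degrees, forces in N, time in s.
With the tool pointing down it reaches from about 0.35 to 0.875 m from the base axis. Payload 4.2 kg.
Tool frame: the origin (TCP) lies midway between the tips of the shut fingers; the grasp point (between the pads) lies 19 mm behind it; z points along the fingers, y is the direction in which the jaws open and shut (so a half turn about z gives the same grasp; the last joint's range is limited). The gripper opens to 87 mm and grips with 3 to 60 N. Pads are 19 mm wide; open, the fingers measure 117 mm over their backs; the gripper's body (75 mm by 190 mm) begins 51 mm behind the grasp point.
Start: joints at [89.645, 22.042, 0.453, 0, -68.411, -14.817], TCP at [0.164, 0.603, 0.223] pointing down, gripper open.
Joint ranges: [-179.83, 179.83], [-69.29, 118.12], [-61.27, 80.66], [-181.25, 117.63], [-171.15, -9.14], [-177.46, 177.46]. Speed limits (degrees/s): [159.86, 159.86, 180, 180, 180, 180].

## Interface

Orientations are given as a 3x3 rotation matrix whose columns are the frame's x, y, z axes.
In Python, from rig import ctrl gives the robot as it stands.
- The arm moves only by the shell command python3 -m handwheel 'ROWS' [FORCE]. ROWS is JSON, a list of rows, each an object with "hand": the closure, from -1 (fully open) to 1 (shut); "translation": the shift along the tool's x, y, z as a fraction of full scale, a list of three; "turn": the turn about the tool's z as a fraction of full scale. In form: [{"hand": hand, "translation": [x, y, z], "turn": turn}, ...]. A call has 1 to 20 rows; each row shifts and turns the commanded pose from where the row before left it, along the tool's axes as they then stand; what a row does not reach is not made up. Full scale, the value 1, is 0.3 m for a shift and 30 degrees for a turn. A row lasts 1/12 s, in which the tool goes at most 41.7 mm and 7.16 degrees, less where a joint would pass 70% of its speed; a pose out of reach is approached as far as the arm can. A call with a number of a shift or a turn outside -1 to 1 is refused whole. A call with a gripper value outside its range is refused whole. The fingers move at their own pace and stop on an object; FORCE is the grip in N (left out, the last holds). Time passes only in rows, so rows that do not move let the fingers close. It gives the time, the measured TCP pose, the force and the opening at its end, in the units of the state.
- ctrl.observe(): the state, without advancing time (a new reading comes with each control period).
- ctrl.capture(name): name is "scene" or "top" or "wrist"; returns a dict with "frame" (400x640x3 uint8, red, green, blue), "mtx" (3x3 intrinsics, pixels), "camera_from_world" (4x4, takes a point from world to camera coordinates); the wrist camera has in their place "T_tool_cam" (4x4, takes a point from camera to tool coordinates, whose origin is the TCP and whose axes are the flange's). Camera axes: x right, y down, z forward; pixel columns grow to the right and rows downward; lengths in m; the calibration is good to about 2 mm. A picture is of the moment at which its call begins: read the wrist's pose just before it. There is no depth.
- ctrl.finish_job(): hands the job in, once; it reports no verdict.
The state is a dict: "clock": time; "q": joint angles; "dq": joint speeds; "joint_efforts": joint torques, N m; "tcp_pos": TCP position; "eef_rot": TCP orientation; "contact_force": force on the tool from outside, world axes, zero at the start; "moment": the same for the moment, N m; "gripper_width": finger opening in m.
Only numpy, scipy, OpenCV 4.12 (cv2) and the standard library are available. Lean on these libraries where they do the work, as an engineer would, in place of code of your own. Each camera call takes 0.05 s, during which the arm holds its last target. There are 200 camera calls.

## Task

The label printer on the bench needs a new roll: open its lid by pressing the red thumb pad on it down once, all the way, so that the push-to-open catch lets go, then take your finger away and let the lid spring up by itself. Watch that it swings right up and stays open for a couple of seconds, and do not push it back down (a second press would lock it again); leave the tins and the spare roll where they stand.

Things in the scene. Friction and masses are not known exactly. Their poses are not given: they have to be found in the camera images.
- printer: label printer, fixed: light grey housing 205 mm deep (x) by 140 mm wide (y), dark grey lid, top of the shut lid 124 mm above the bench. Origin: centre of the underside. Its x axis points from its front (red stripe, control strip 100 mm high) to its back. The lid is hinged at the back, 62 mm behind the origin; its front edge lies 68 mm in front of the origin.
- thumb_pad: red ribbed thumb pad (28 x 50 mm, 1.5 mm proud) fixed on the lid, 110 mm from the hinge. Origin: centre of its top face, 20 mm behind the lid's front edge, 125.5 mm above the bench when shut; moves with the lid; z square to the lid, x points to the hinge. Press straight down: about 1.5 N, to a solid stop about 5 mm down. The catch lets go past about 3 mm; the lid then rises as the finger goes up.
- lid_hinge (a point): middle of the lid's hinge line, 118 mm above the bench; its y axis runs along the hinge. The lid is 130 mm from hinge to front edge, 140 mm wide, 6 mm thick.
- printer_lid (a joint): lid angle in rad: 0 shut and latched, -0.045 pressed to the stop (catch freed beyond about -0.027), 1.75 fully open, just past upright. A damped spring (under 2 N at the pad) swings it fully up in 1 to 2 s and holds it; its front edge sweeps up and back about the hinge: keep out of that path. Pushed down to the stop again, it latches.
- spare_roll_center (a point): spare roll of labels, white, standing on end, 76 mm across, 58 mm high with a hole through it; loose bystander; its centre, 29 mm above the bench.
- tin_a_center (a point): aluminium balm tin with lid, 72 mm across, 28 mm high; loose bystander; its centre, 14 mm above the bench.
- tin_b_center (a point): aluminium balm tin with lid, 72 mm across, 28 mm high; loose bystander; its centre, 14 mm above the bench.
- small_tin_center (a point): small aluminium balm tin, 38 mm across, 18 mm high, in front of the printer; loose bystander; its centre, 9 mm above the bench.

How it is judged:
By the outcome, as a careful person would: the job done as asked, in the order asked, and still so for the second after the job is handed in, with the robot touching nothing.
It also fails if it takes over 29 s, if anything falls off the work surface, if the arm or the gripper's body presses on something with over 40 N, if the wrist force passes 120 N, or if a joint passes its speed limit or range.

## Working session

There is one attempt and no reset: what is moved stays moved. The work goes in short steps, Python scripts to look and compute and a shell command to move; the robot and the scene stay as the last step left them, time stands still between calls to the robot, and variables do not carry over. Pictures are saved under pics/ and viewed, about 8 in all and at most 12, crops included, and the job is handed in when it is done.

```bash
mkdir -p pics; ls; python3 - <<'E'
from rig import ctrl
import cv2,pickle
s=ctrl.observe()
print({k:s[k] for k in('clock','tcp_pos','eef_rot','contact_force','gripper_width')})
d={}
for n in('scene','top'):
    c=ctrl.capture(n); d[n]=c
    cv2.imwrite(f'pics/{n}0.png',c['frame'][:,:,::-1]); print(n,c['mtx'],c['camera_from_world'])
pickle.dump(d,open('c0.pkl','wb'))
E
```

```text
pics
{'clock': 0.0, 'tcp_pos': array([0.16338982, 0.60263946, 0.22144784]), 'eef_rot': array([[ 9.65099193e-01, -2.61884118e-01, -5.06581456e-04],
       [-2.61884600e-01, -9.65096858e-01, -2.12390733e-03],
       [ 6.73174258e-05,  2.18244713e-03, -9.99997616e-01]]), 'contact_force': array([ 0.31102389, -0.34282236, -0.10698364]), 'gripper_width': 0.08681143108707208}
scene [[464.77721228   0.         322.15115595]
 [  0.         464.77721228 204.53904523]
 [  0.           0.           1.        ]] [[-0.30789549  0.95132378 -0.0135435   0.14837316]
 [ 0.64896992  0.19958683 -0.73416833 -0.2634548 ]
 [-0.69572869 -0.23483644 -0.67883241  1.3626189 ]
 [ 0.          0.          0.          1.        ]]
top [[395.19651024   0.         318.53234134]
 [  0.         395.19651024 195.66144552]
 [  0.           0.           1.        ]] [[-8.36054133e-03 -9.99965035e-01 -1.73294569e-04  3.21944884e-02]
 [-9.76461364e-01  8.20138364e-03 -2.15536407e-01  5.71237960e-01]
 [ 2.15530292e-01 -1.63278559e-03 -9.76495790e-01  7.76144466e-01]
 [ 0.00000000e+00  0.00000000e+00  0.00000000e+00  1.00000000e+00]]
```

View pics/scene0.png

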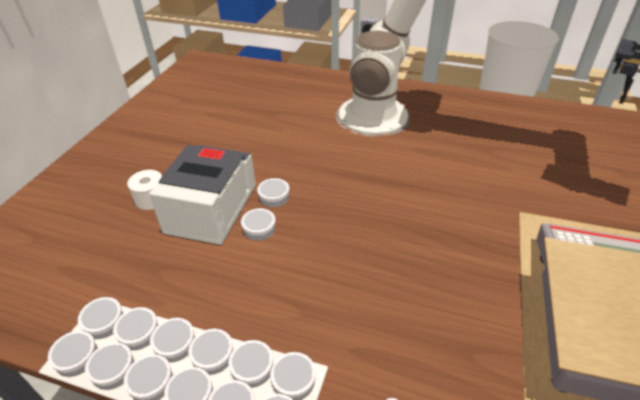

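View pics/top0.png

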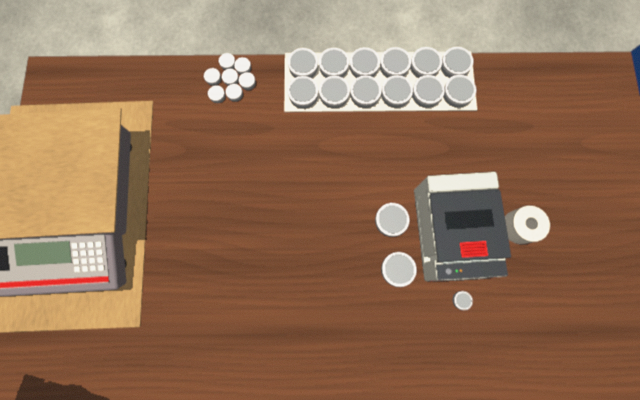

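The scene view shows the pad at about (211,154), with the printer's front facing the robot. In the top view the pad is at (474,249), the small tin at (463,300), tins at (393,219) and (399,269), and the roll at (531,223).

```bash
python3 - <<'E'
import pickle,cv2,numpy as np
d=pickle.load(open('c0.pkl','rb'))
P={};uv={}
for n,c in (('scene',(211,154)),('top',(474,249))):
    f=d[n]['frame'].astype(int); m=((f[...,0]>120)&(f[...,1]<90)&(f[...,2]<90)).astype(np.uint8)
    k=np.zeros_like(m);k[c[1]-18:c[1]+18,c[0]-25:c[0]+25]=1;m*=k
    m=cv2.morphologyEx(m,cv2.MORPH_CLOSE,np.ones((3,3)))
    pts=np.argwhere(m)[:,::-1].astype(np.float32); r=cv2.minAreaRect(pts); print(n,len(pts),r)
    uv[n]=np.array(r[0]); P[n]=d[n]['mtx']@d[n]['camera_from_world'][:3]
X=cv2.triangulatePoints(P['scene'],P['top'],uv['scene'],uv['top']);X=(X[:3]/X[3]).ravel();print('pad',X)
for n in P:
    p=P[n]@np.r_[X,1];print(n,p[:2]/p[2]-uv[n])
def ray(n,u,z):
    H=P[n][:,[0,1,3]].copy();H[:,2]+=P[n][:,2]*z
    q=np.linalg.solve(H,[*u,1]);return q[:2]/q[2]
print('pad@.1255',[ray(n,uv[n],.1255) for n in P])
print('pad corners@.1255',[ray('top',u,.1255).round(3) for u in [(460,243),(486,241),(488,256),(461,258)]])
print('lid corners',[ray('top',u,.124).round(3) for u in [(429,192),(499,189),(509,259),(436,262)]])
print('tins',[ray('top',u,h).round(3) for u,h in [((393,218),.028),((399,268),.028),((463,300),.018),((531,223),.058)]])
E
```

```text
scene 218 ((204.16949462890625, 151.79086303710938), (39.01782989501953, 10.356192588806152), 10.954063415527344)
top 454 ((473.4825134277344, 248.71986389160156), (16.46786880493164, 28.444499969482422), 86.42366790771484)
pad [ 0.45517871 -0.27422446  0.12539114]
scene [2.67377896 0.68267585]
top [ 4.01146979 -1.83771207]
pad@.1255 [array([ 0.45476052, -0.28104311]), array([ 0.45175728, -0.26622387])]
pad corners@.1255 [array([ 0.463, -0.242]), array([ 0.466, -0.291]), array([ 0.438, -0.292]), array([ 0.435, -0.241])]
lid corners [array([ 0.563, -0.19 ]), array([ 0.568, -0.328]), array([ 0.432, -0.332]), array([ 0.428, -0.194])]
tins [array([ 0.528, -0.135]), array([ 0.42 , -0.142]), array([ 0.353, -0.276]), array([ 0.51 , -0.418])]
```

```bash
python3 -m handwheel '[{"hand":1,"translation":[0,0,0],"turn":-0.19},{"hand":1,"translation":[0,0,0],"turn":-0.19},{"hand":1,"translation":[0,0,0],"turn":-0.19},{"hand":1,"translation":[0.0487,0.1136,0],"turn":0},{"hand":1,"translation":[0.0487,0.1136,0],"turn":0},{"hand":1,"translation":[0.0487,0.1136,0],"turn":0},{"hand":1,"translation":[0.0487,0.1136,0],"turn":0},{"hand":1,"translation":[0.0487,0.1136,0],"turn":0},{"hand":1,"translation":[0.0487,0.1136,0],"turn":0},{"hand":1,"translation":[0.0487,0.1136,0],"turn":0},{"hand":1,"translation":[0.0487,0.1136,0],"turn":0},{"hand":1,"translation":[0.0487,0.1136,0],"turn":0},{"hand":1,"translation":[0.0487,0.1136,0],"turn":0},{"hand":1,"translation":[0.0487,0.1136,0],"turn":0},{"hand":1,"translation":[0.0487,0.1136,0],"turn":0},{"hand":1,"translation":[0.0487,0.1136,0],"turn":0},{"hand":1,"translation":[0.0487,0.1136,0],"turn":0},{"hand":1,"translation":[0.0487,0.1136,0],"turn":0}]' 20
python3 -m handwheel '[{"hand":1,"translation":[-0.0143,0.122,0],"turn":0},{"hand":1,"translation":[-0.0143,0.122,0],"turn":0},{"hand":1,"translation":[-0.0143,0.122,0],"turn":0},{"hand":1,"translation":[-0.0143,0.122,0],"turn":0},{"hand":1,"translation":[-0.0143,0.122,0],"turn":0},{"hand":1,"translation":[-0.0143,0.122,0],"turn":0},{"hand":1,"translation":[-0.0143,0.122,0],"turn":0},{"hand":1,"translation":[-0.0143,0.122,0],"turn":0},{"hand":1,"translation":[-0.0143,0.122,0],"turn":0},{"hand":1,"translation":[-0.0143,0.122,0],"turn":0},{"hand":1,"translation":[0,0,0],"turn":0}]'
python3 - <<'E'
from rig import ctrl
import cv2,pickle,numpy as np
s=ctrl.observe();c=ctrl.capture('wrist');cv2.imwrite('pics/w1.png',c['frame'][:,:,::-1])
pickle.dump((s,c),open('w1.pkl','wb'));print(c['mtx'],c['T_tool_cam'])
E
```

```text
clock: 1.6
tcp_pos: [0.3998, 0.0978, 0.2225]
eef_rot: [[0.999, 0.034, 0.0], [0.034, -0.999, 0.0], [0.0, -0.0, -1.0]]
contact_force: [0.5, 0.7, -0.9]
gripper_width: 0.0004
clock: 2.52
tcp_pos: [0.3682, -0.2722, 0.2219]
eef_rot: [[1.0, 0.027, -0.001], [0.027, -1.0, -0.001], [-0.001, 0.001, -1.0]]
contact_force: [0.0, 0.3, 0.4]
gripper_width: 0.0006
[[279.36015197   0.         328.10735466]
 [  0.         279.36015197 205.0793442 ]
 [  0.           0.           1.        ]] [[ 5.59920794e-05 -9.62590158e-01 -2.70961591e-01  7.57772348e-02]
 [ 9.99999997e-01  6.94108020e-05 -3.99395193e-05  5.64475578e-04]
 [ 5.72530495e-05 -2.70961588e-01  9.62590159e-01 -1.63613607e-01]
 [ 0.00000000e+00  0.00000000e+00  0.00000000e+00  1.00000000e+00]]
```

View pics/w1.png

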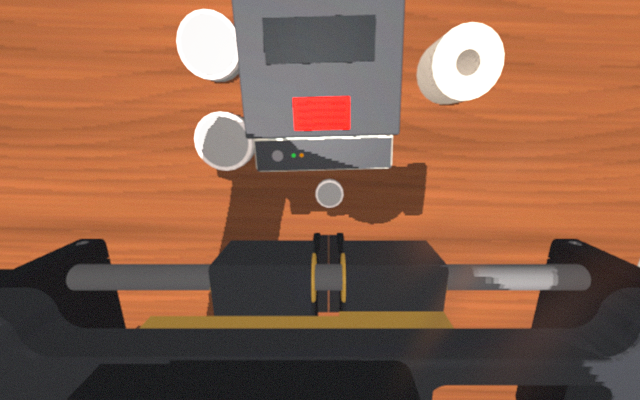

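The wrist view shows the pad at about (322,114), between x 293–351 and y 96–131. The lid's front edge is at row 135, the tins are on the left, the roll is on the right, and the small tin is at (329,193).

```bash
python3 - <<'E'
import pickle,cv2,numpy as np
s,c=pickle.load(open('w1.pkl','rb'));d=pickle.load(open('c0.pkl','rb'))
f=c['frame'].astype(int);m=((f[...,0]>120)&(f[...,1]<60)&(f[...,2]<60));m[:80]=0;m[150:]=0;m[:,:270]=0;m[:,380:]=0
r=cv2.minAreaRect(np.argwhere(m)[:,::-1].astype(np.float32));print(r)
T=np.eye(4);T[:3,:3]=s['eef_rot'];T[:3,3]=s['tcp_pos'];W=np.linalg.inv(T@c['T_tool_cam'])[:3]
P={'w':c['mtx']@W}
for n in('top','scene'):P[n]=d[n]['mtx']@d[n]['camera_from_world'][:3]
uv={'w':r[0],'top':(473.48,248.72),'scene':(211.5,154)}
def ray(n,u,z):
    H=P[n][:,[0,1,3]].copy();H[:,2]+=P[n][:,2]*z
    q=np.linalg.solve(H,[*u,1]);return q[:2]/q[2]
for b in('top','scene'):
    X=cv2.triangulatePoints(P['w'],P[b],np.array(uv['w'],float),np.array(uv[b],float));print(b,(X[:3]/X[3]).ravel())
print([ray(n,uv[n],.1255).round(4) for n in P])
print('front edge',ray('w',(247,136),.124),ray('w',(399,134),.124),s['tcp_pos'])
E
```

```text
((323.91278076171875, 113.27262878417969), (32.690765380859375, 48.00949478149414), 88.45184326171875)
top [ 0.45301932 -0.26692517  0.12365155]
scene [ 0.45398921 -0.26486288  0.12220448]
[array([ 0.455 , -0.2667]), array([ 0.4518, -0.2662]), array([ 0.4574, -0.2616])]
front edge [ 0.43354069 -0.19729511] [ 0.4390106 -0.3352451] [ 0.36824839 -0.27216701  0.22193917]
```

Measured pad is about (0.453, −0.266, 0.124), and this agrees with the given 125.5 mm height within 2–3 mm. Now moving above it.

```bash
python3 -m handwheel '[{"hand":1,"translation":[0.0943,-0.004,0],"turn":0},{"hand":1,"translation":[0.0943,-0.004,0],"turn":0},{"hand":1,"translation":[0.0943,-0.004,0],"turn":0},{"hand":1,"translation":[0,0,0.1],"turn":0},{"hand":1,"translation":[0,0,0.1],"turn":0},{"hand":1,"translation":[0,0,0.06],"turn":0},{"hand":1,"translation":[0,0,0.02],"turn":0},{"hand":1,"translation":[0,0,0],"turn":0},{"hand":1,"translation":[0,0,0],"turn":0}]'
python3 - <<'E'
from rig import ctrl
import cv2
print(ctrl.observe()['tcp_pos'])
f=[ctrl.capture(n)['frame'][:,:,::-1] for n in('wrist','scene')]
cv2.imwrite('pics/n2.png',cv2.vconcat([cv2.resize(f[0][60:340,200:440],(480,560))][:1]))
cv2.imwrite('pics/s2.png',cv2.resize(f[1][80:260,100:340],(720,540),interpolation=cv2.INTER_CUBIC))
E
```

```text
clock: 3.32
tcp_pos: [0.4546, -0.2609, 0.1394]
eef_rot: [[0.999, 0.035, 0.001], [0.035, -0.999, -0.001], [0.001, 0.001, -1.0]]
contact_force: [0.2, 0.0, 0.6]
gripper_width: 0.0007
[ 0.45457854 -0.26086862  0.13935458]
```

View pics/s2.png

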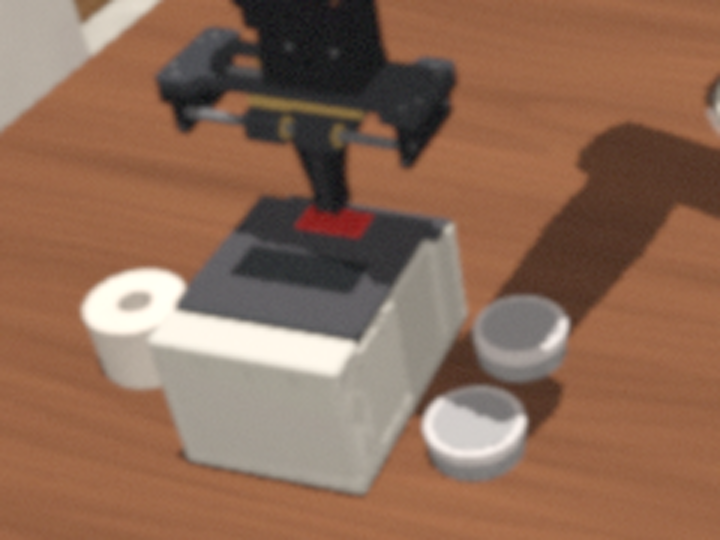

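The finger tip at (330,210) hangs just above the pad, whose centre is about (335,222). That fits the 14 mm gap. Descending with a 5 mm y correction.

```bash
python3 -m handwheel '[{"hand":1,"translation":[0,0.015,0.015],"turn":0},{"hand":1,"translation":[0,0,0.015],"turn":0},{"hand":1,"translation":[0,0,0.01],"turn":0},{"hand":1,"translation":[0,0,0],"turn":0},{"hand":1,"translation":[0,0,0],"turn":0}]'
python3 -m handwheel '[{"hand":1,"translation":[0,0,0.007],"turn":0},{"hand":1,"translation":[0,0,0],"turn":0},{"hand":1,"translation":[0,0,0],"turn":0}]'
python3 -m handwheel '[{"hand":1,"translation":[0,0,0.007],"turn":0},{"hand":1,"translation":[0,0,0],"turn":0},{"hand":1,"translation":[0,0,0],"turn":0}]'
```

```text
clock: 3.83
tcp_pos: [0.4539, -0.2657, 0.1264]
eef_rot: [[0.999, 0.033, -0.0], [0.033, -0.999, 0.0], [-0.0, -0.0, -1.0]]
contact_force: [0.4, 0.3, 1.0]
gripper_width: 0.0004
clock: 4.08
tcp_pos: [0.4541, -0.2658, 0.1246]
eef_rot: [[0.999, 0.034, 0.0], [0.034, -0.999, -0.0], [0.0, 0.0, -1.0]]
contact_force: [-0.5, 0.1, 1.9]
gripper_width: 0.0004
clock: 4.33
tcp_pos: [0.4541, -0.2657, 0.1224]
eef_rot: [[0.999, 0.034, 0.0], [0.034, -0.999, -0.0], [0.0, 0.0, -1.0]]
contact_force: [-0.7, -0.8, 1.1]
gripper_width: 0.0005
```

```bash
python3 -m handwheel '[{"hand":1,"translation":[0,0,0.005],"turn":0},{"hand":1,"translation":[0,0,0],"turn":0},{"hand":1,"translation":[0,0,0],"turn":0}]'
python3 -m handwheel '[{"hand":1,"translation":[0,0,0.0035],"turn":0},{"hand":1,"translation":[0,0,0],"turn":0},{"hand":1,"translation":[0,0,0],"turn":0}]'
```

```text
clock: 4.58
tcp_pos: [0.4541, -0.2657, 0.1213]
eef_rot: [[0.999, 0.034, 0.0], [0.034, -0.999, -0.0], [0.0, 0.0, -1.0]]
contact_force: [-1.7, -0.0, 5.3]
gripper_width: 0.0004
clock: 4.83
tcp_pos: [0.4541, -0.2658, 0.1211]
eef_rot: [[0.999, 0.034, 0.0], [0.034, -0.999, -0.001], [0.0, 0.001, -1.0]]
contact_force: [-2.9, 0.0, 9.7]
gripper_width: 0.0003
```

Solid stop found: the force climbed to 9.7 N while z stalled at 0.1211. Withdrawing up faster than the lid, then back toward the robot.

```bash
python3 -m handwheel '[{"hand":1,"translation":[0,0,-0.06],"turn":0},{"hand":1,"translation":[0,0,-0.13],"turn":0},{"hand":1,"translation":[-0.08,0,-0.11],"turn":0},{"hand":1,"translation":[-0.12,0,-0.05],"turn":0},{"hand":1,"translation":[-0.12,0,0],"turn":0},{"hand":1,"translation":[-0.1,0,0],"turn":0},{"hand":1,"translation":[0,0,0],"turn":0},{"hand":1,"translation":[0,0,0],"turn":0},{"hand":1,"translation":[0,0,0],"turn":0},{"hand":1,"translation":[0,0,0],"turn":0},{"hand":1,"translation":[0,0,0],"turn":0},{"hand":1,"translation":[0,0,0],"turn":0},{"hand":1,"translation":[0,0,0],"turn":0},{"hand":1,"translation":[0,0,0],"turn":0},{"hand":1,"translation":[0,0,0],"turn":0},{"hand":1,"translation":[0,0,0],"turn":0},{"hand":1,"translation":[0,0,0],"turn":0},{"hand":1,"translation":[0,0,0],"turn":0}]'
python3 - <<'E'
from rig import ctrl
import cv2
f=ctrl.capture('scene')['frame'][:,:,::-1]
cv2.imwrite('pics/s3.png',cv2.resize(f[40:280,60:380],(640,480)))
E
```

```text
clock: 6.33
tcp_pos: [0.3281, -0.2698, 0.2248]
eef_rot: [[0.999, 0.034, 0.0], [0.034, -0.999, -0.0], [0.0, 0.0, -1.0]]
contact_force: [0.8, 0.2, 0.1]
gripper_width: 0.0008
```

View pics/s3.png

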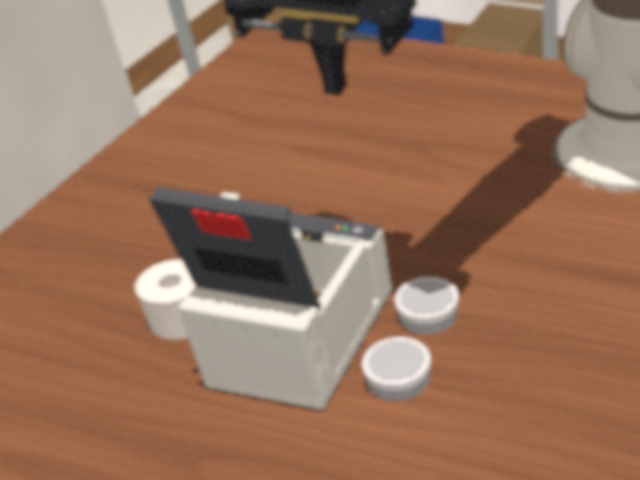

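The lid is rising: the pad is at (222,222) and the printer's inside shows. The arm is clear at (333,90), and the tins and roll look unmoved. I'll watch for another 3 s.

```bash
Z='' ; python3 -m handwheel '[{"hand":1,"translation":[0,0,0],"turn":0},{"hand":1,"translation":[0,0,0],"turn":0},{"hand":1,"translation":[0,0,0],"turn":0},{"hand":1,"translation":[0,0,0],"turn":0},{"hand":1,"translation":[0,0,0],"turn":0},{"hand":1,"translation":[0,0,0],"turn":0},{"hand":1,"translation":[0,0,0],"turn":0},{"hand":1,"translation":[0,0,0],"turn":0},{"hand":1,"translation":[0,0,0],"turn":0},{"hand":1,"translation":[0,0,0],"turn":0},{"hand":1,"translation":[0,0,0],"turn":0},{"hand":1,"translation":[0,0,0],"turn":0}]' >/dev/null
python3 -c "
from rig import ctrl;import pickle
pickle.dump([ctrl.capture(n)['frame'] for n in('scene','top')],open('a.pkl','wb'))"
python3 -m handwheel '[{"hand":1,"translation":[0,0,0],"turn":0},{"hand":1,"translation":[0,0,0],"turn":0},{"hand":1,"translation":[0,0,0],"turn":0},{"hand":1,"translation":[0,0,0],"turn":0},{"hand":1,"translation":[0,0,0],"turn":0},{"hand":1,"translation":[0,0,0],"turn":0},{"hand":1,"translation":[0,0,0],"turn":0},{"hand":1,"translation":[0,0,0],"turn":0},{"hand":1,"translation":[0,0,0],"turn":0},{"hand":1,"translation":[0,0,0],"turn":0},{"hand":1,"translation":[0,0,0],"turn":0},{"hand":1,"translation":[0,0,0],"turn":0},{"hand":1,"translation":[0,0,0],"turn":0},{"hand":1,"translation":[0,0,0],"turn":0},{"hand":1,"translation":[0,0,0],"turn":0},{"hand":1,"translation":[0,0,0],"turn":0},{"hand":1,"translation":[0,0,0],"turn":0},{"hand":1,"translation":[0,0,0],"turn":0},{"hand":1,"translation":[0,0,0],"turn":0},{"hand":1,"translation":[0,0,0],"turn":0}]'
python3 - <<'E'
from rig import ctrl
import cv2,pickle,numpy as np
a=pickle.load(open('a.pkl','rb'));b=[ctrl.capture(n)['frame'] for n in('scene','top')]
for n,x,y in zip(('scene','top'),a,b):
    dd=cv2.absdiff(x,y).max(2); print(n,'changed px over 40:',(dd>40).sum())
v=cv2.hconcat([cv2.resize(b[0][80:260,100:340],(400,300)),cv2.resize(b[1][140:340,360:600],(400,300))])
cv2.imwrite('pics/f4.png',v[:,:,::-1])
E
```

```text
clock: 9.15
tcp_pos: [0.3281, -0.2698, 0.2248]
eef_rot: [[0.999, 0.034, 0.0], [0.034, -0.999, -0.0], [0.0, 0.0, -1.0]]
contact_force: [-0.4, -0.3, 0.7]
gripper_width: 0.0007
scene changed px over 40: 0
top changed px over 40: 0
```

View pics/f4.png

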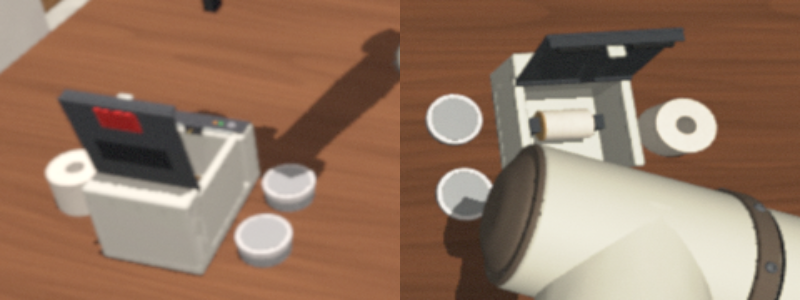

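```bash
python3 - <<'E'
import pickle,numpy as np
d=pickle.load(open('c0.pkl','rb'))['scene'];P=d['mtx']@d['camera_from_world'][:3]
for a in(0,1.2,1.4,1.57,1.75):
    r,n=.110,.0075
    u=-r*np.cos(a)+n*np.sin(a);z=.118+r*np.sin(a)+n*np.cos(a)
    p=P@[.5635+u,-.263+.034*u,z,1];print(a,(p[:2]/p[2]).round(1))
from rig import ctrl;import cv2
c=ctrl.capture('wrist');cv2.imwrite('pics/w5.png',c['frame'][:,:,::-1])
E
```

```text
0 [210.2 152.6]
1.2 [183.7 134.8]
1.4 [177.7 139. ]
1.57 [172.7 144.4]
1.75 [167.8 151.8]
```

View pics/w5.png

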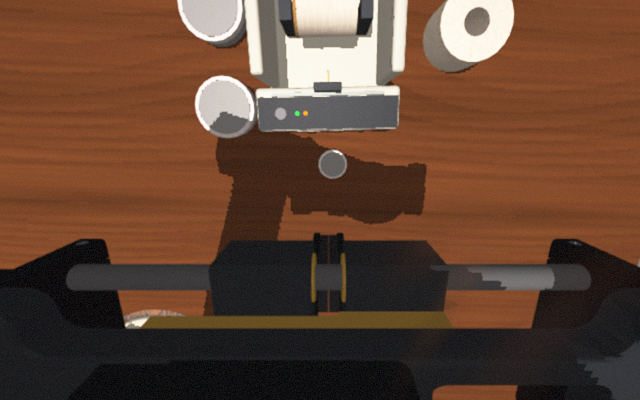

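The observed pad pixel, about (171,152), matches the prediction for 1.75 rad. In the wrist view the printer is open, and the small tin (332,164), both tins and the roll are in place. Handing in.

```bash
python3 -c "
from rig import ctrl
print(ctrl.finish_job())"
```

```text
the job is handed in; nothing more can be done
None
```

The printer's lid is open, and I've handed the job in at about 9.3 s on the robot's clock.

- **Press:** I pressed the thumb pad once with the shut fingers, down to the solid stop. The tip stopped at z = 0.121 m with about 10 N on it. I then moved the fingers up and back toward the robot, clear of the lid's path.
- **Lid:** it swung up by itself. The pad's position in the scene camera fits the fully open angle of about 1.75 rad, to within about 3 pixels. Pictures taken about 1.7 s apart showed no change, so it was staying open.
- **Tins and roll:** the last wrist picture shows both tins, the small tin and the spare roll standing where they were. I judged this by eye and did not measure it.
- **Disagreements:** my first two-camera estimate of the pad was off by up to about 8 mm sideways, from a bad colour mask in the scene picture. The wrist camera corrected it. The measured pad height came out 2–3 mm below the stated 125.5 mm.

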